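# Unpile the sanding things into their fitted trays

## Robot

A 6-joint arm with a two-finger parallel gripper is mounted at the origin on a cart in front of the work surface, level with it; the furniture and walls round the work are solid. World frame = base frame: x ahead of the robot, y to its left, z up, the work surface at z = 0. Lengths are in m, angles in rad, forces in N, time in s.
With the tool pointing down it reaches from about 0.325 to 0.9 m from the base axis. Payload 6.1 kg.
Tool frame: the origin (TCP) lies midway between the tips of the shut fingers; the grasp point (between the pads) lies 19 mm behind it (r.hold_point_z is the distance from the TCP to the grasp point, in m); z points along the fingers, x is the direction in which the jaws open and shut, and the axes are right-handed (so a half turn about z gives the same grasp; the last joint's range is limited). The gripper opens to 87 mm and grips with 3 to 60 N. Pads are 19 mm wide; open, the fingers measure 117 mm over their backs; the gripper's body (75 mm by 190 mm) begins 51 mm behind the grasp point.
Start: joints at [-1.245, 0.22, 1.526, -0, 1.395, -0.126], TCP at [0.273, -0.562, 0.223] pointing down, gripper open.
Joint ranges: [-2.98, 2.98], [-0.91, 2.08], [0.09, 2.57], [-1.24, 4.39], [0.2, 2.65], [-2.68, 2.68]. Speed limits (rad/s): [2.57, 2.57, 3.01, 3.14, 3.14, 3.14].

## Interface

Orientations are given as [roll, pitch, yaw] about the fixed x, y, z axes, in that order (R = Rz(yaw) Ry(pitch) Rx(roll)).
In Python, from cell import r gives the robot as it stands. The module is installed in compiled form; this text tells all that it offers.
- The arm moves only by the tool servo_tool, never from a script. Its argument "deltas" is a list of rows, each a list of 7 numbers: the turn, a rotation vector about the tool's x, y, z in rad, then the shift along the tool's x, y, z in m, then the gripper command: -1 is shut, 1 is fully open, values between are in proportion. A call has 1 to 20 rows; each row is the pose to reach, as a shift and turn from the pose commanded when the call began, along the tool's axes at that moment; what a row does not reach only later rows make up. A row lasts 1/12 s, in which the tool goes at most 41.7 mm and 7.16 degrees, less where a joint would pass 70% of its speed; a pose out of reach is approached as far as the arm can. A call with a gripper value outside its range is refused whole. The fingers move at their own pace and stop on an object; the grip force is fixed at half the most. Time passes only in rows, so rows that repeat a pose let the fingers close. It gives the time, the measured TCP pose, the force and the opening at its end, in the units of the state.
- r.get_obs(): the state, without advancing time (a new reading comes with each control period).
- r.read_camera(name): name is "scene" or "top"; returns (picture, depth): 384x512x3 uint8, red, green, blue; 384x512 float32, m along the optical axis (not along the pixel's ray), 0 where there is no reading.
- r.calibration(name): a dict with "fx", "fy", "cx", "cy" (pixels), "T" (4x4, takes a point from camera to world coordinates). Camera axes: x right, y down, z forward; pixel columns grow to the right and rows downward; lengths in m; the calibration is good to about 2 mm. A picture is of the moment at which its call begins. calibration takes no time and is no camera call.
- r.sign_off(): hands the job in, once; it reports no verdict.
The state is a dict: "time_s": time; "joint_positions": joint angles; "joint_vel": joint speeds; "tau": joint torques, N m; "position": TCP position; "tool_rot": TCP orientation; "contact_force": force on the tool from outside, world axes, zero at the start; "ft_torque": the same for the moment, N m; "finger_gap": finger opening in m.
Only numpy, scipy, OpenCV 4.12 (cv2) and the standard library are available. Lean on these libraries where they do the work, as an engineer would, in place of code of your own. Each camera call takes 0.05 s, during which the arm holds its last target.

## Task

Somebody has piled the roll of tape, the green slat, the sanding block and the pine offcut on top of one another in the middle of the bench. Take the pile apart from the top down, one piece at a time, and lay each piece flat in the fitted tray whose recess has its outline: the tape in the round one, the slat in the long narrow one, the sanding block in the short wide one and the offcut in the long wide one. Let go of each piece, and leave the tape measure and the pliers where they lie.

Things in the scene. Friction and masses are not known exactly. Their poses are not given: they have to be found in the camera images.
- tape_roll: Small roll of black insulating tape, lying flat, 60 mm outside diameter, 19 mm high, 50 g; at the start on top of the pile, on the slat. Grasp across its outside. Origin: centre of its underside, z up.
- slat: Thin flat slat, painted green, 28 mm (x) by 200 mm (y) by 7 mm thick, 50 g; at the start second in the pile, lying across the sanding block, its ends in the air. Origin: centre of its underside, z up.
- sand_block: Brown sanding block, a plain slab 65 mm (x) by 100 mm (y) by 28 mm high, 70 g; at the start third in the pile, lying lengthwise on the offcut. Origin: centre of its underside, z up.
- offcut: Pine offcut, a wooden bar 45 mm (x) by 160 mm (y) by 38 mm high, 180 g; at the start the bottom of the pile, on the bench, its ends showing from under the sanding block. Origin: centre of its underside, z up.
- tape_tray: Tray for the tape roll. Fixed to the bench. Dark board 4 mm thick with a light rim 6 mm wide standing 6 mm above it (rim top 10 mm above the bench); board 98 by 98 mm, round recess 78 mm across; the rim has two gaps about 48 mm wide for the fingers, at its +y and -y sides. Origin: centre of the board's underside, on the bench; z up. The roll lies on the recess floor at z = +4 mm, centred, any yaw.
- slat_tray: Tray for the slat. Fixed to the bench. Dark board 4 mm thick with a light rim 6 mm wide standing 6 mm above it (rim top 10 mm above the bench); board 236 by 64 mm, recess 216 by 44 mm; an 80 mm gap for the fingers in the middle of each long rim. Origin: centre of the board's underside, on the bench; z up, x along the recess's long side, y across. The thing lies on the recess floor at z = +4 mm, its own y axis along the tray's x axis, either way round.
- block_tray: Tray for the sanding block. Fixed to the bench. Dark board 4 mm thick with a light rim 6 mm wide standing 6 mm above it (rim top 10 mm above the bench); board 136 by 101 mm, recess 116 by 81 mm; a 66 mm gap for the fingers in the middle of each long rim. Origin: centre of the board's underside, on the bench; z up, x along the recess's long side, y across. The thing lies on the recess floor at z = +4 mm, its own y axis along the tray's x axis, either way round.
- offcut_tray: Tray for the offcut. Fixed to the bench. Dark board 4 mm thick with a light rim 6 mm wide standing 6 mm above it (rim top 10 mm above the bench); board 196 by 81 mm, recess 176 by 61 mm; an 80 mm gap for the fingers in the middle of each long rim. Origin: centre of the board's underside, on the bench; z up, x along the recess's long side, y across. The thing lies on the recess floor at z = +4 mm, its own y axis along the tray's x axis, either way round.
- tape_measure: Bystander: yellow pocket tape measure, 40 by 80 mm, 66 mm high, loose on the bench behind the pile. Not to be moved. Origin: centre of its underside.
- pliers: Bystander: red-handled pliers lying on the bench in front of the pile, 48 mm (x) by 181 mm (y), 15 mm high. Not to be moved. Origin: centre of its underside.
Things that resemble listed ones, but are neither listed nor needed, are in the scene too. Of the things that look like the sand_block, the largest one is meant.

How it is judged:
On the way, in this order (a step that is already met when the one before it is completed fails the run):
1. the roll of tape lies flat in the round recess, let go (horizontal distance between tape_roll and tape_tray below 0.012 m and z of tape_roll in the frame of tape_tray below 0.0065 m and angle between tape_roll's own z axis and vertical below 0.06 rad and contact force between tape_roll and the fingers below 0.1 N and linear speed of tape_roll below 0.02 m/s), for 0.2 s.
2. the green slat lies flat in the long narrow recess, let go (horizontal distance between slat and slat_tray below 0.014 m and z of slat in the frame of slat_tray below 0.0065 m and angle between slat's own z axis and vertical below 0.06 rad and contact force between slat and the fingers below 0.1 N and linear speed of slat below 0.02 m/s and angle between the y axis of slat and the x axis of slat_tray, either way round below 0.2 rad), for 0.2 s.
3. the sanding block lies flat in the short wide recess, let go (horizontal distance between sand_block and block_tray below 0.014 m and z of sand_block in the frame of block_tray below 0.0065 m and angle between sand_block's own z axis and vertical below 0.06 rad and contact force between sand_block and the fingers below 0.1 N and linear speed of sand_block below 0.02 m/s and angle between the y axis of sand_block and the x axis of block_tray, either way round below 0.2 rad), for 0.2 s.
4. the pine offcut lies flat in the long wide recess, let go (horizontal distance between offcut and offcut_tray below 0.014 m and z of offcut in the frame of offcut_tray below 0.0065 m and angle between offcut's own z axis and vertical below 0.06 rad and contact force between offcut and the fingers below 0.1 N and linear speed of offcut below 0.02 m/s and angle between the y axis of offcut and the x axis of offcut_tray, either way round below 0.2 rad), for 0.2 s.
At the end, for the whole second after the job is handed in: All four lie released, at rest and flat (0.06 rad), underside within 2.5 mm of the floor of their own recess: the tape within 12 mm of its tray's centre; slat, block and offcut within 14 mm of theirs and within 0.2 rad of the recess's long direction, either way round (all of step 1 and all of step 2 and all of step 3 and all of step 4); the robot touches nothing.
It fails at once if the tape measure is pushed more than 20 mm from where it lay (distance of tape_measure from where it was at the start of the episode above 0.02 m).
It fails at once if the pliers is pushed more than 20 mm from where it lay (distance of pliers from where it was at the start of the episode above 0.02 m).
It also fails if it takes over 104 s, if anything falls off the work surface, if the arm or the gripper's body presses on something with over 40 N, if the wrist force passes 120 N, or if a joint passes its speed limit or range.

## Working session

There is one attempt and no reset: what is moved stays moved. The work goes in short steps, Python scripts to look and compute and a tool call to move; the robot and the scene stay as the last step left them, time stands still between calls to the robot, and variables do not carry over. Pictures are saved under pics/ and viewed, and the job is handed in when it is done.

Besides the shell and the picture viewer there is one more tool, called after ">>>" in YAML: its name, and indented under it one key for each argument. servo_tool: Moves the arm, as the interface text tells. Its arguments: {"type":"object","properties":{"deltas":{"type":"array","items":{"type":"array","items":{"type":"number"}}}},"required":["deltas"]}

```bash
mkdir -p pics; python3 - <<'E'
from cell import r
import cv2,numpy as np
o=r.get_obs()
for k,v in o.items(): print(k,np.round(v,4))
for n in("top","scene"):
    p,d=r.read_camera(n); cv2.imwrite(f"pics/{n}0.png",cv2.resize(p[:,:,::-1],None,fx=1.5,fy=1.5,interpolation=cv2.INTER_CUBIC)); np.savez(f"{n}0.npz",p=p,d=d)
    c=r.calibration(n);print(n,c)
E
```

```text
time_s 0.0
joint_positions [-1.2451  0.2212  1.5276 -0.      1.3947 -0.1261]
joint_vel [-0.0003  0.0001 -0.001   0.001   0.0003  0.0024]
tau [-1.10000e-03 -4.94612e+01 -3.87377e+01  6.97000e-02  5.71000e-02
 -1.00000e-04]
position [ 0.2726 -0.5617  0.2214]
tool_rot [-3.1414e+00  2.0000e-03 -1.1190e+00]
contact_force [ 0.0857 -0.0013  0.7571]
ft_torque [0.0149 0.0575 0.0475]
finger_gap 0.0869
top {'fx': 352.53886971357315, 'fy': 352.53886971357315, 'cx': 249.2512640165721, 'cy': 189.5433791734833, 'T': array([[-0.02400621, -0.99041478,  0.13602305,  0.43014936],
       [-0.99967199,  0.02256761, -0.01210858,  0.07633349],
       [ 0.0089228 , -0.13626912, -0.99063167,  0.92574823],
       [ 0.        ,  0.        ,  0.        ,  1.        ]])}
scene {'fx': 472.88115926790255, 'fy': 472.88115926790255, 'cx': 249.22712373777856, 'cy': 192.8012705203921, 'T': array([[-0.4599123 , -0.63526373,  0.62041975, -0.15795347],
       [-0.88793125,  0.32298415, -0.32750471,  0.46370129],
       [ 0.00766612, -0.70151353, -0.7126149 ,  0.91745508],
       [ 0.        ,  0.        ,  0.        ,  1.        ]])}
```

View pics/top0.png

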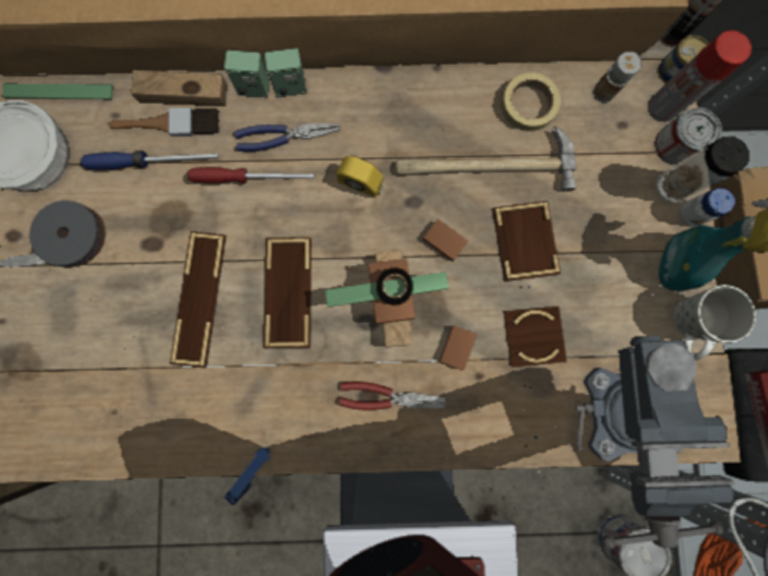

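View pics/scene0.png

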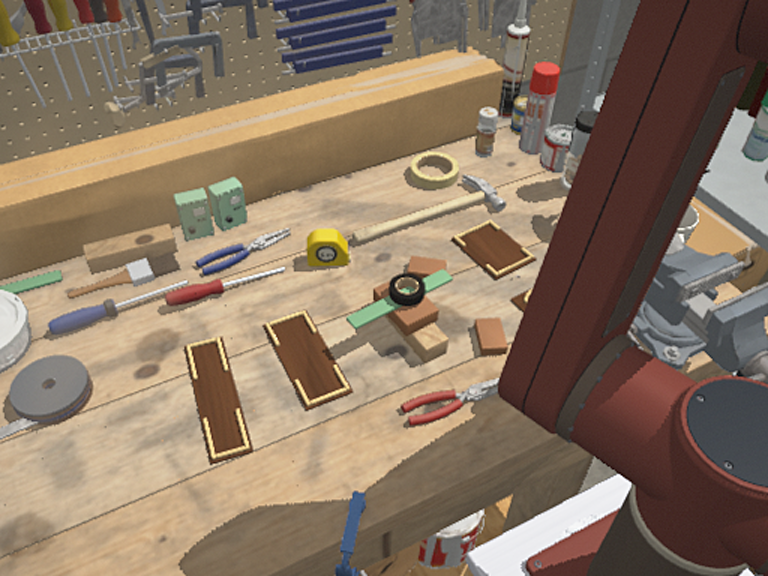

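The pile is at about (393,287) in the enlarged top view. Three brown blocks could be the sanding block: (391,290) in the pile, and loose ones at (443,240) and (458,347). The one in the pile looks largest and lies on the offcut. I'll confirm that by crop and size, and measure everything.

```bash
cat > h.py <<'E'
import numpy as np,cv2
from cell import r
def rays(n,uv,z):
    c=r.calibration(n);T=c["T"];uv=np.asarray(uv,float).reshape(-1,2)
    d=np.c_[(uv[:,0]-c["cx"])/c["fx"],(uv[:,1]-c["cy"])/c["fy"],np.ones(len(uv))]@T[:3,:3].T
    o=T[:3,3]; s=(z-o[2])/d[:,2]; return o+d*s[:,None]
def cloud(n,d):
    c=r.calibration(n);T=c["T"];v,u=np.mgrid[0:384,0:512]
    P=np.stack([(u-c["cx"])/c["fx"]*d,(v-c["cy"])/c["fy"]*d,d],-1)
    return P@T[:3,:3].T+T[:3,3]
def rect(n,mask,z):
    """contour -> plane z -> minAreaRect: centre, long, short, angle of long axis (deg)"""
    cs,_=cv2.findContours(mask.astype(np.uint8),cv2.RETR_EXTERNAL,cv2.CHAIN_APPROX_NONE)
    out=[]
    for c in cs:
        if cv2.contourArea(c)<60: continue
        W=rays(n,c.reshape(-1,2),z)[:,:2]
        b=cv2.boxPoints(cv2.minAreaRect((W*1000).astype(np.float32)))
        e1=b[1]-b[0];e2=b[2]-b[1]
        if np.hypot(*e1)<np.hypot(*e2): e1,e2=e2,e1
        a=np.degrees(np.arctan2(e1[1],e1[0]))%180
        out.append((c.reshape(-1,2).mean(0).round(0),b.mean(0).round(1),round(float(np.hypot(*e1)),1),round(float(np.hypot(*e2)),1),round(float(a),1)))
    return out
E
python3 - <<'E'
from h import *
f=np.load("top0.npz");p,d=f["p"],f["d"]
hsv=cv2.cvtColor(p,cv2.COLOR_RGB2HSV);P=cloud("top",d)
for u,v in[(262,190),(240,196),(295,188),(265,222),(262,172),(262,205),(295,160),(305,232),(190,195),(132,200),(350,160),(357,230),(230,115),(250,265)]:
    print((u,v),p[v,u],hsv[v,u],P[v,u].round(4))
H,S,V=cv2.split(hsv)
cv2.imwrite("pics/crop0.png",cv2.resize(p[130:290,100:400,::-1],None,fx=2.6,fy=2.6,interpolation=cv2.INTER_CUBIC))
f=np.load("scene0.npz");q=f["p"]
cv2.imwrite("pics/crop1.png",cv2.resize(q[150:260,220:360,::-1],None,fx=5,fy=5,interpolation=cv2.INTER_CUBIC))
E
```

```text
(262, 190) [104 138 106] [ 62  63 138] [0.5455 0.0348 0.0726]
(240, 196) [100 135 102] [ 62  66 135] [0.532  0.0888 0.0722]
(295, 188) [119 160 123] [ 63  65 160] [ 0.5484 -0.046   0.0737]
(265, 222) [133 109  81] [ 16 100 133] [0.4689 0.0279 0.0371]
(262, 172) [155 130  97] [ 17  95 155] [0.5967 0.0317 0.0375]
(262, 205) [127  91  66] [ 12 122 127] [0.5091 0.0356 0.0679]
(295, 160) [117  83  60] [ 12 124 117] [ 0.6301 -0.0568  0.0199]
(305, 232) [118  84  61] [ 12 123 118] [ 0.4418 -0.0749  0.0174]
(190, 195) [59 37 24] [ 11 151  59] [0.5456 0.2209 0.0056]
(132, 200) [58 36 23] [ 11 154  58] [0.5361 0.3731 0.0036]
(350, 160) [62 39 25] [ 11 152  62] [ 0.63   -0.206   0.0055]
(357, 230) [57 35 23] [ 11 152  57] [ 0.4439 -0.2127  0.0052]
(230, 115) [151 130  56] [ 23 160 151] [0.7407 0.1101 0.064 ]
(250, 265) [64 54 44] [15 80 64] [ 0.3609  0.0678 -0.003 ]
```

View pics/crop0.png

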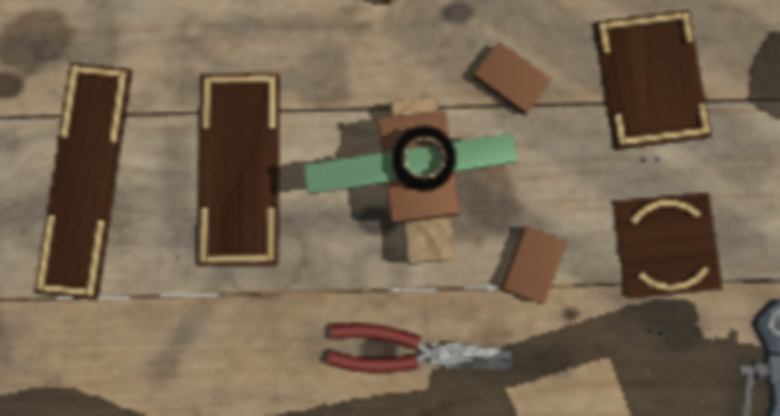

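View pics/crop1.png

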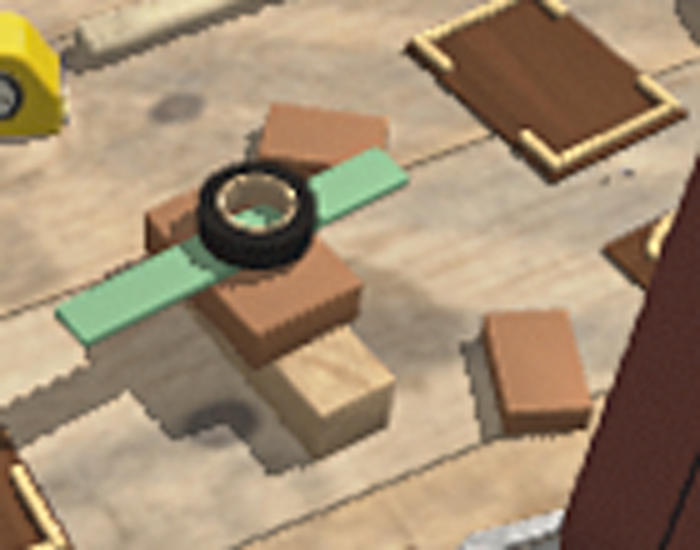

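The crops confirm it: the brown block in the pile (crop ~(420,200)) is clearly larger than the loose ones at (510,78) and (533,265), and it sits under the slat on the offcut. Tray rims and gaps are visible. Now I'll measure.

```bash
python3 - <<'E'
from h import *
f=np.load("top0.npz");p,d=f["p"],f["d"]
hsv=cv2.cvtColor(p,cv2.COLOR_RGB2HSV);H,S,V=map(lambda a:a.astype(int),cv2.split(hsv));P=cloud("top",d)
roi=np.zeros((384,512),bool);roi[130:290,100:400]=1
def cl(m,k=3): return cv2.morphologyEx((m&roi).astype(np.uint8),cv2.MORPH_CLOSE,np.ones((k,k)))
dark=cl((S>125)&(V<80)&(H<16))
print("BOARDS z4")
for x in rect("top",dark,0.004): print(x)
print("SLAT z73"); 
for x in rect("top",cl((H>50)&(H<75)&(S>40),21),0.073): print(x)
br=(H>=10)&(H<=13)&(S>112)&(V>85)
print("BROWN z66/z18")
for x in rect("top",cl(br),0.066): print(x)
for x in rect("top",cl(br),0.018): print(x)
print("TAPE");
tp=cv2.morphologyEx(((V<50)&(S<90)&roi&(P[...,2]>.07)).astype(np.uint8),cv2.MORPH_OPEN,np.ones((2,2)))
tp[:,:230]=0
cs,_=cv2.findContours(tp,cv2.RETR_EXTERNAL,cv2.CHAIN_APPROX_NONE)
c=max(cs,key=cv2.contourArea);W=rays("top",c.reshape(-1,2),.092)[:,:2]*1000
print(c.reshape(-1,2).mean(0),cv2.minEnclosingCircle(W.astype(np.float32)),cv2.fitEllipse(W.astype(np.float32)))
# depth-based by height bands
for nm,lo,hi in[("tape",.086,.1),("slat",.0695,.0765),("block",.060,.0685),("offcut",.032,.043)]:
    m=(P[...,2]>lo)&(P[...,2]<hi)&roi; m[:,:210]=0;m[:,320:]=0
    m=cv2.morphologyEx(m.astype(np.uint8),cv2.MORPH_CLOSE if nm!="slat" else cv2.MORPH_OPEN,np.ones((2,2)))
    Q=P[m>0]; b=cv2.minAreaRect((Q[:,:2]*1000).astype(np.float32)); print(nm,m.sum(),np.median(Q[:,2]).round(4),b)
E
```

```text
BOARDS z4
(array([357., 225.]), array([ 459.9, -212. ], dtype=float32), 94.0, 93.7, 4.5)
(array([191., 195.]), array([548.2, 217.4], dtype=float32), 172.8, 76.6, 179.6)
(array([131., 199.]), array([540.3, 373.3], dtype=float32), 213.0, 59.2, 172.5)
(array([350., 160.]), array([ 631.5, -207.1], dtype=float32), 112.1, 97.3, 6.1)
SLAT z73
(array([257., 192.]), array([539.6,  46.3], dtype=float32), 198.3, 28.0, 97.5)
BROWN z66/z18
(array([305., 232.]), array([442. , -67.2], dtype=float32), 61.1, 38.9, 157.9)
(array([262., 207.]), array([505.1,  34.4], dtype=float32), 63.0, 33.9, 98.1)
(array([259., 177.]), array([579. ,  42.2], dtype=float32), 61.8, 20.1, 88.7)
(array([297., 159.]), array([621.8, -54.1], dtype=float32), 61.2, 38.6, 52.2)
(array([305., 232.]), array([442.7, -75.2], dtype=float32), 64.5, 41.1, 157.9)
(array([262., 207.]), array([509.3,  32.1], dtype=float32), 66.5, 35.8, 98.1)
(array([259., 177.]), array([587.3,  40.3], dtype=float32), 65.3, 21.2, 88.7)
(array([297., 159.]), array([632.4, -61.3], dtype=float32), 64.6, 40.8, 52.2)
TAPE
[263.44117647 191.36764706] ((539.1865844726562, 32.188446044921875), 29.63833999633789) ((538.8364868164062, 32.57548904418945), (51.88040542602539, 55.8670539855957), 16.084684371948242)
tape 336 0.091 ((511.614501953125, 52.349571228027344), (58.28150177001953, 159.53201293945312), 53.52653503417969)
slat 773 0.0728 ((496.9661865234375, 30.20885467529297), (116.9790267944336, 212.16705322265625), 9.295113563537598)
block 550 0.0658 ((525.4759521484375, 49.048248291015625), (115.2720718383789, 161.36578369140625), 38.487091064453125)
offcut 392 0.0379 ((521.8457641601562, 35.019195556640625), (75.22080993652344, 186.55345153808594), 87.70574188232422)
```

```bash
cat >> h.py <<'E'
from scipy.spatial.transform import Rotation as Ro
def go(x,y,z,yawdeg):
    o=r.get_obs();p=np.array(o["position"]);R=Ro.from_euler("xyz",o["tool_rot"])
    t=np.array([x,y,z]);Rt=Ro.from_euler("xyz",[np.pi,0,np.radians(yawdeg)])
    print("t",round(o["time_s"],2),"at",p.round(4),"yaw",round(float(np.degrees(o["tool_rot"][2])),2),"gap",round(o["finger_gap"],4),"F",np.round(o["contact_force"],1))
    print("turn",(R.inv()*Rt).as_rotvec().round(4),"shift",R.inv().apply(t-p).round(4))
E
python3 - <<'E'
from h import *
f=np.load("top0.npz");P=cloud("top",f["d"]);v=f["d"]>0
f2=np.load("scene0.npz")
X,Y,Z=P[...,0],P[...,1],P[...,2]
for y0 in np.arange(-.55,.5,.05):
    row=[]
    for x0 in np.arange(.15,.85,.05):
        m=v&(X>=x0)&(X<x0+.05)&(Y>=y0)&(Y<y0+.05); row.append("%4d"%(1000*Z[m].max()) if m.any() else "   .")
    print("%.2f"%y0," ".join(row))
go(.540,.032,.20,7.5)
E
```

```text
-0.55    .    2    4    4    4   96   94   95    2   54   87  163   77   78
-0.50   58    5    3    2    4   94   94  107  240  235  165  166  162  184
-0.45   95  157  157  157  143  142   94   94  119   57    4  158    4    3
-0.40  105  158  157  159  145  145   92    3    3    4    3    3    5    4
-0.35  103  157  157  157  144  145   73    4    4    4    4    3   20    4
-0.30  107    4   25   37   30    6    9   64   12   10    9   26   26   25
-0.25    .    3    5    4    4   12   13   12   12    8   13    6   25   27
-0.20    .    5    5    4    4   11   12   12   12    8   12    5   24   23
-0.15    .    6    4    5    3   21   21    5    3    4    4    4   23    3
-0.10    .    5    4    4   13   23   21   75   74   22   22    5   23   16
-0.05    .  425    4   10   16   20    3   76   76   22   20    4   26    3
0.00    .  412    4   17   17   40   69   93   94   41    5   34   31    4
0.05  320  365    4   16   18    6   70   94   94   39    4   68   68    4
0.10  319    4    5   14   17    6    4   77    5    4    4   66   64   13
0.15    .    4    4    4    4    4   13   13   14   12    6    3   11   16
0.20    .    4   21    5    6    4   13    9   10   14    6    3   15   16
0.25    .   24   23    4    5    4   13   11   11   12    4   26   29   18
0.30    6   22    5    4    5    4    6    8   12   13    6   31   35   16
0.35    .    3    6    4    3   13   13    8   12   14   12   33   36   19
0.40    .    4    4    4    4   13   12   25    5    3    4    4   19   19
0.45    .    3    4    4    4    4    4    4    3    3    3    5   31   27
t 0.1 at [ 0.2727 -0.5618  0.2215] yaw -64.11 gap 0.0871 F [-0.1  0.1  0.1]
turn [-0.0013  0.0014 -1.2499] shift [-0.4174 -0.4997  0.0224]
```

```bash
python3 - <<'E'
from h import *
f=np.load("top0.npz");P=cloud("top",f["d"]);v=f["d"]>0
X,Y,Z=P[...,0],P[...,1],P[...,2]
for zt in(.03,.06,.1,.14):
    m=v&(Z>zt)&(Z<.2)&(X>.38)&(X<.56)&(Y<-.26)&(Y>-.40)
    for x0 in np.arange(.38,.56,.02):
        k=m&(X>=x0)&(X<x0+.02)
        print(zt,round(x0,2),Y[k].max().round(3) if k.any() else None)
E
```

```text
0.03 0.38 -0.311
0.03 0.4 -0.332
0.03 0.42 -0.332
0.03 0.44 -0.335
0.03 0.46 None
0.03 0.48 None
0.03 0.5 None
0.03 0.52 None
0.03 0.54 -0.295
0.03 0.56 None
0.06 0.38 -0.332
0.06 0.4 -0.332
0.06 0.42 -0.332
0.06 0.44 -0.335
0.06 0.46 None
0.06 0.48 None
0.06 0.5 None
0.06 0.52 None
0.06 0.54 -0.295
0.06 0.56 None
0.1 0.38 -0.334
0.1 0.4 -0.333
0.1 0.42 -0.333
0.1 0.44 -0.335
0.1 0.46 None
0.1 0.48 None
0.1 0.5 None
0.1 0.52 None
0.1 0.54 None
0.1 0.56 None
0.14 0.38 -0.335
0.14 0.4 -0.334
0.14 0.42 -0.338
0.14 0.44 None
0.14 0.46 None
0.14 0.48 None
0.14 0.5 None
0.14 0.52 None
0.14 0.54 None
0.14 0.56 None
```

>>> servo_tool:
  deltas:
    - [0,0,-0.1,-0.03,-0.03,-0.04,1]
    - [0,0,-0.3,-0.1,-0.12,-0.05,1]
    - [0,0,-0.5,-0.2,-0.24,-0.05,1]
    - [0,0,-0.8,-0.3,-0.36,-0.03,1]
    - [0,0,-1.0,-0.36,-0.43,0,1]
    - [0,0,-1.25,-0.417,-0.5,0.022,1]
    - [0,0,-1.25,-0.417,-0.5,0.022,1]
    - [0,0,-1.25,-0.417,-0.5,0.022,1]
    - [0,0,-1.25,-0.417,-0.5,0.022,1]
    - [0,0,-1.25,-0.417,-0.5,0.022,1]
    - [0,0,-1.25,-0.417,-0.5,0.022,1]
    - [0,0,-1.25,-0.417,-0.5,0.022,1]
    - [0,0,-1.25,-0.417,-0.5,0.022,1]
    - [0,0,-1.25,-0.417,-0.5,0.022,1]
    - [0,0,-1.25,-0.417,-0.5,0.022,1]
    - [0,0,-1.25,-0.417,-0.5,0.022,1]
    - [0,0,-1.25,-0.417,-0.5,0.022,1]
    - [0,0,-1.25,-0.417,-0.5,0.022,1]
    - [0,0,-1.25,-0.417,-0.5,0.022,1]
    - [0,0,-1.25,-0.417,-0.5,0.022,1]

```text
time_s: 1.77
position: [0.5403, 0.0301, 0.2005]
tool_rot: [3.141, 0.0, 0.13]
contact_force: [0.3, -0.5, -0.7]
finger_gap: 0.0871
```

>>> servo_tool:
  deltas:
    - [0,0,0,-0.001,-0.002,0.04,1]
    - [0,0,0,-0.001,-0.002,0.075,1]
    - [0,0,0,-0.001,-0.002,0.1,1]
    - [0,0,0,-0.001,-0.002,0.115,1]
    - [0,0,0,-0.001,-0.002,0.125,1]
    - [0,0,0,-0.001,-0.002,0.125,1]
    - [0,0,0,-0.001,-0.002,0.125,1]

```text
time_s: 2.35
position: [0.5396, 0.032, 0.0761]
tool_rot: [3.141, -0.0, 0.129]
contact_force: [0.7, 0.1, -0.7]
finger_gap: 0.0869
```

>>> servo_tool:
  deltas:
    - [0,0,0,0,0,0,0.5]
    - [0,0,0,0,0,0,0.5]
    - [0,0,0,0,0,0,0.2]
    - [0,0,0,0,0,0,-1]
    - [0,0,0,0,0,0,-1]
    - [0,0,0,0,0,0,-1]
    - [0,0,0,0,0,0,-1]
    - [0,0,0,0,0,0,-1]

```text
time_s: 3.02
position: [0.5401, 0.0331, 0.0763]
tool_rot: [3.141, -0.002, 0.131]
contact_force: [0.5, -0.2, 5.2]
finger_gap: 0.0581
```

>>> servo_tool:
  deltas:
    - [0,0,0,0,0,-0.03,-1]
    - [0,0,0,0,0,-0.07,-1]
    - [0,0,0,0,0,-0.08,-1]
    - [0,0,0,0,0,-0.08,-1]

```text
time_s: 3.35
position: [0.542, 0.0329, 0.1596]
tool_rot: [3.14, -0.007, 0.131]
contact_force: [0.8, -0.0, -0.2]
finger_gap: 0.0583
```

```bash
python3 - <<'E'
from h import *
go(.460,-.212,.12,-80)
E
```

```text
t 3.35 at [0.542  0.0329 0.1596] yaw 7.51 gap 0.0583 F [ 0.8 -0.  -0.2]
turn [-0.004  -0.0066  1.5274] shift [-0.1136  0.232   0.0391]
```

>>> servo_tool:
  deltas:
    - [0,0,0.3,-0.02,0.04,0,-1]
    - [0,0,0.6,-0.04,0.08,0,-1]
    - [0,0,0.9,-0.06,0.12,0,-1]
    - [0,0,1.2,-0.08,0.16,0,-1]
    - [0,0,1.53,-0.1,0.2,0.01,-1]
    - [0,0,1.53,-0.11,0.23,0.03,-1]
    - [0,0,1.53,-0.113,0.232,0.04,-1]
    - [0,0,1.53,-0.113,0.232,0.04,-1]
    - [0,0,1.53,-0.113,0.232,0.04,-1]
    - [0,0,1.53,-0.113,0.232,0.04,-1]
    - [0,0,1.53,-0.113,0.232,0.04,-1]
    - [0,0,1.53,-0.113,0.232,0.04,-1]
    - [0,0,1.53,-0.113,0.232,0.04,-1]
    - [0,0,1.53,-0.113,0.232,0.04,-1]
    - [0,0,1.53,-0.113,0.232,0.04,-1]
    - [0,0,1.53,-0.113,0.232,0.04,-1]

```text
time_s: 4.68
position: [0.457, -0.2113, 0.1145]
tool_rot: [3.14, 0.001, -1.398]
contact_force: [0.1, -0.3, -0.4]
finger_gap: 0.0587
```

```bash
python3 - <<'E'
from h import *
go(.460,-.212,.0078,-80)
p,d=r.read_camera("top")
cv2.imwrite("pics/top1.png",cv2.resize(p[180:280,240:400,::-1],None,fx=4,fy=4,interpolation=cv2.INTER_CUBIC))
E
```

```text
t 4.68 at [ 0.457  -0.2113  0.1145] yaw -80.08 gap 0.0587 F [ 0.1 -0.3 -0.4]
turn [ 0.0013  0.0012 -0.0014] shift [ 0.0013 -0.003   0.1067]
```

View pics/top1.png

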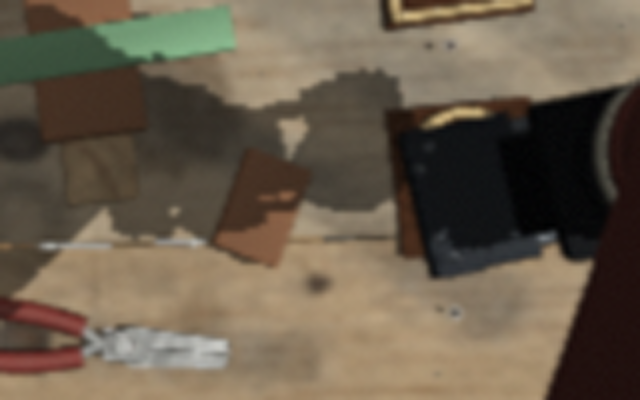

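The gripper is over the round tray (crop (460,190)), and its body clears the vise. Lowering.

>>> servo_tool:
  deltas:
    - [0,0,0,0.001,-0.003,0.04,-1]
    - [0,0,0,0.001,-0.003,0.075,-1]
    - [0,0,0,0.001,-0.003,0.095,-1]
    - [0,0,0,0.001,-0.003,0.103,-1]
    - [0,0,0,0.001,-0.003,0.106,-1]
    - [0,0,0,0.001,-0.003,0.106,-1]
    - [0,0,0,0.001,-0.003,0.106,-1]

```text
time_s: 5.32
position: [0.462, -0.213, 0.011]
tool_rot: [-3.14, -0.002, -1.399]
contact_force: [-0.4, -0.3, -0.3]
finger_gap: 0.058
```

>>> servo_tool:
  deltas:
    - [0,0,0,0,0,0.001,-1]
    - [0,0,0,0,-0.002,0.002,-1]
    - [0,0,0,0,-0.002,0.003,-1]
    - [0,0,0,0,-0.002,0.003,-1]

```text
time_s: 5.65
position: [0.4636, -0.2123, 0.0073]
tool_rot: [-3.14, -0.001, -1.399]
contact_force: [1.4, 1.2, 1.3]
finger_gap: 0.0584
```

>>> servo_tool:
  deltas:
    - [0,0,0,0,0.002,0,-1]
    - [0,0,0,0,0.003,0,-0.2]
    - [0,0,0,0,0.003,0,0.7]
    - [0,0,0,0,0.003,0,0.7]
    - [0,0,0,0,0.003,0,0.7]
    - [0,0,0,0,0.003,0,0.7]
    - [0,0,0,0,0.003,-0.02,0.7]
    - [0,0,0,0,0.003,-0.05,0.7]
    - [0,0,0,0,0.003,-0.09,0.7]
    - [0,0,0,0,0.003,-0.13,0.7]

```text
time_s: 6.48
position: [0.4584, -0.2116, 0.1366]
tool_rot: [3.139, 0.003, -1.399]
contact_force: [0.8, -0.5, 0.2]
finger_gap: 0.0739
```

```bash
python3 - <<'E'
from h import *
go(.540,.046,.16,7.5)
E
```

```text
t 6.48 at [ 0.4584 -0.2116  0.1366] yaw -80.16 gap 0.0739 F [ 0.8 -0.5  0.2]
turn [ 3.00e-04  4.10e-03 -1.53e+00] shift [-0.2399 -0.1243 -0.0231]
```

```bash
cat >> h.py <<'E'
def masks(p):
    hsv=cv2.cvtColor(p,cv2.COLOR_RGB2HSV);H,S,V=map(lambda a:a.astype(int),cv2.split(hsv))
    roi=np.zeros((384,512),bool);roi[130:290,100:400]=1
    cl=lambda m,k=3: cv2.morphologyEx((m&roi).astype(np.uint8),cv2.MORPH_CLOSE,np.ones((k,k)))
    return dict(slat=cl((H>50)&(H<75)&(S>40)),brown=cl((H>=9)&(H<=13)&(S>112)&(V>70)),dark=cl((S>125)&(V<80)&(H<16)))
E
python3 - <<'E'
from h import *
p,d=r.read_camera("top"); m=masks(p); P=cloud("top",d)
print(*rect("top",m["slat"],.073),sep="\n"); q=P[m["slat"]>0];print(np.median(q[:,2]))
cv2.imwrite("pics/top2.png",cv2.resize(p[120:280,100:400,::-1],None,fx=2.6,fy=2.6,interpolation=cv2.INTER_CUBIC))
E
```

```text
(array([257., 192.]), array([540. ,  46.5], dtype=float32), 198.0, 27.3, 97.4)
0.07306456778586168
```

View pics/top2.png

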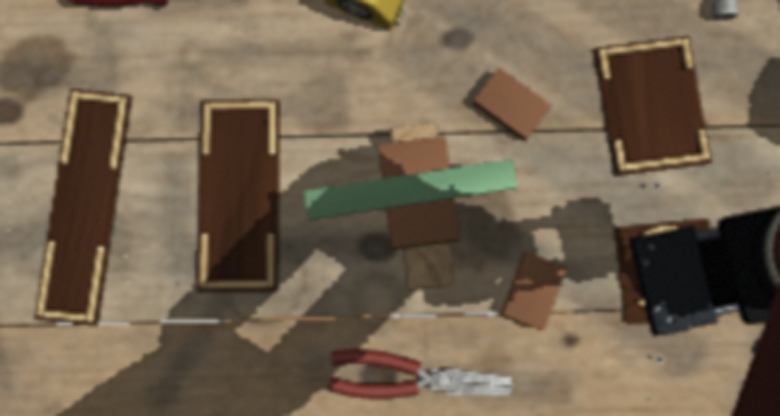

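The slat hasn't moved: centre (540,46.5) mm, top at 73 mm. Now I'll move above it and check the tape tray from there.

>>> servo_tool:
  deltas:
    - [0,0,-0.3,-0.04,-0.02,-0.02,1]
    - [0,0,-0.6,-0.08,-0.04,-0.02,1]
    - [0,0,-0.9,-0.12,-0.06,-0.02,1]
    - [0,0,-1.2,-0.16,-0.08,-0.02,1]
    - [0,0,-1.53,-0.2,-0.1,-0.02,1]
    - [0,0,-1.53,-0.24,-0.124,-0.02,1]
    - [0,0,-1.53,-0.24,-0.124,-0.02,1]
    - [0,0,-1.53,-0.24,-0.124,-0.02,1]
    - [0,0,-1.53,-0.24,-0.124,-0.02,1]
    - [0,0,-1.53,-0.24,-0.124,-0.02,1]
    - [0,0,-1.53,-0.24,-0.124,-0.02,1]
    - [0,0,-1.53,-0.24,-0.124,-0.02,1]
    - [0,0,-1.53,-0.24,-0.124,-0.02,1]
    - [0,0,-1.53,-0.24,-0.124,-0.02,1]
    - [0,0,-1.53,-0.24,-0.124,-0.02,1]
    - [0,0,-1.53,-0.24,-0.124,-0.02,1]

```text
time_s: 7.87
position: [0.5408, 0.0452, 0.1563]
tool_rot: [-3.142, 0.0, 0.13]
contact_force: [0.0, -0.7, 0.0]
finger_gap: 0.0868
```

```bash
python3 - <<'E'
from h import *
go(.540,.0465,.0685,7.4)
p,d=r.read_camera("top"); P=cloud("top",d)
hsv=cv2.cvtColor(p,cv2.COLOR_RGB2HSV)
m=((hsv[...,2]<50)&(P[...,2]>.012)&(P[...,2]<.03)).astype(np.uint8);m[:,:325]=0;m[:,385:]=0;m[:200]=0;m[255:]=0
m=cv2.morphologyEx(m,cv2.MORPH_OPEN,np.ones((2,2)))
cs,_=cv2.findContours(m,cv2.RETR_EXTERNAL,cv2.CHAIN_APPROX_NONE);c=max(cs,key=cv2.contourArea)
W=rays("top",c.reshape(-1,2),.023)[:,:2]*1000;print(cv2.minEnclosingCircle(W.astype(np.float32)),np.median(P[m>0][:,2]))
cv2.imwrite("pics/top3.png",cv2.resize(p[190:260,310:400,::-1],None,fx=6,fy=6,interpolation=cv2.INTER_CUBIC))
E
```

```text
t 7.87 at [0.5408 0.0452 0.1563] yaw 7.43 gap 0.0868 F [ 0.  -0.7  0. ]
turn [-0.      0.0004  0.0005] shift [-0.0006 -0.0014  0.0878]
((455.25946044921875, -213.41796875), 30.41387367248535) 0.022075205185697944
```

View pics/top3.png

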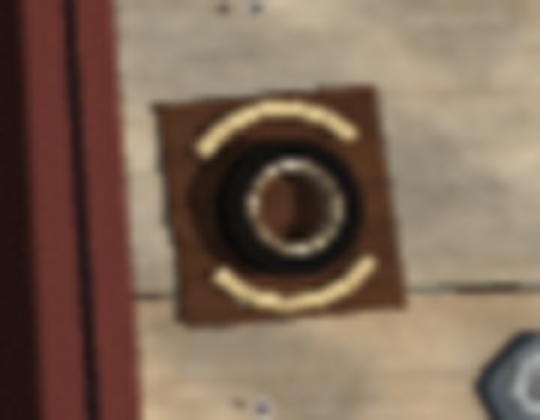

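Tape is in the recess: ring at crop (290,205) between the arcs, top at 22 mm, under 5 mm off centre. Now the slat.

>>> servo_tool:
  deltas:
    - [0,0,0,-0.001,-0.001,0.03,1]
    - [0,0,0,-0.001,-0.001,0.06,1]
    - [0,0,0,-0.001,-0.001,0.075,1]
    - [0,0,0,-0.001,-0.001,0.082,1]
    - [0,0,0,-0.001,-0.001,0.086,1]
    - [0,0,0,-0.001,-0.001,0.087,1]
    - [0,0,0,-0.001,-0.001,0.087,1]
    - [0,0,0,-0.001,-0.001,0.087,1]

```text
time_s: 8.58
position: [0.541, 0.0461, 0.071]
tool_rot: [3.141, -0.002, 0.131]
contact_force: [0.8, -0.1, 0.6]
finger_gap: 0.0873
```

>>> servo_tool:
  deltas:
    - [0,0,0,0,0,0.001,0.3]
    - [0,0,0,0,0,0.002,0.0]
    - [0,0,0,0,0,0.002,-0.1]
    - [0,0,0,0,0,0.002,-0.1]

```text
time_s: 8.92
position: [0.5399, 0.0461, 0.0678]
tool_rot: [3.142, -0.0, 0.131]
contact_force: [-0.4, 0.0, 0.0]
finger_gap: 0.068
```

```bash
python3 - <<'E'
from h import *
for i in range(3): go(.540,.0465,.0685,7.4); r.read_camera("scene")
E
```

```text
t 8.92 at [0.5399 0.0461 0.0678] yaw 7.5 gap 0.068 F [-0.4  0.   0. ]
turn [ 0.0001 -0.0004  0.0018] shift [ 0.0001 -0.0004 -0.0007]
t 8.97 at [0.5399 0.0461 0.0677] yaw 7.51 gap 0.0641 F [-0.6  1.3 -0.2]
turn [ 0.     -0.0002  0.0019] shift [ 0.0002 -0.0003 -0.0008]
t 9.02 at [0.5399 0.0461 0.0676] yaw 7.51 gap 0.0602 F [ 0.9  0.3 -0.8]
turn [ 0.     -0.0001  0.0019] shift [ 0.0002 -0.0003 -0.0009]
```

>>> servo_tool:
  deltas:
    - [0,0,0,0,0,0,-0.4]
    - [0,0,0,0,0,0,-1]
    - [0,0,0,0,0,0,-1]
    - [0,0,0,0,0,0,-1]
    - [0,0,0,0,0,0,-1]
    - [0,0,0,0,0,0,-1]
    - [0,0,0,0,0,0,-1]
    - [0,0,0,0,0,0,-1]

```text
time_s: 9.73
position: [0.5399, 0.0461, 0.0676]
tool_rot: [3.142, -0.0, 0.131]
contact_force: [-0.5, -0.2, 0.1]
finger_gap: 0.0276
```

>>> servo_tool:
  deltas:
    - [0,0,0,0,0,-0.01,-1]
    - [0,0,0,0,0,-0.03,-1]
    - [0,0,0,0,0,-0.06,-1]
    - [0,0,0,0,0,-0.08,-1]
    - [0,0,0,0,0,-0.08,-1]

```text
time_s: 10.15
position: [0.5433, 0.046, 0.1536]
tool_rot: [3.14, -0.009, 0.131]
contact_force: [1.0, -0.9, 0.3]
finger_gap: 0.0272
```

```bash
python3 - <<'E'
from h import *
go(.5403,.3733,.12,82.5)
for n in("top","scene"):
    p,d=r.read_camera(n)
    cv2.imwrite(f"pics/{n}4.png",cv2.resize(p[100:270,150:390,::-1],None,fx=3,fy=3))
E
```

```text
t 10.15 at [0.5433 0.046  0.1536] yaw 7.51 gap 0.0272 F [ 1.  -0.9  0.3]
turn [ 0.0073 -0.0065 -1.3088] shift [ 0.0395 -0.325   0.0334]
```

View pics/scene4.png

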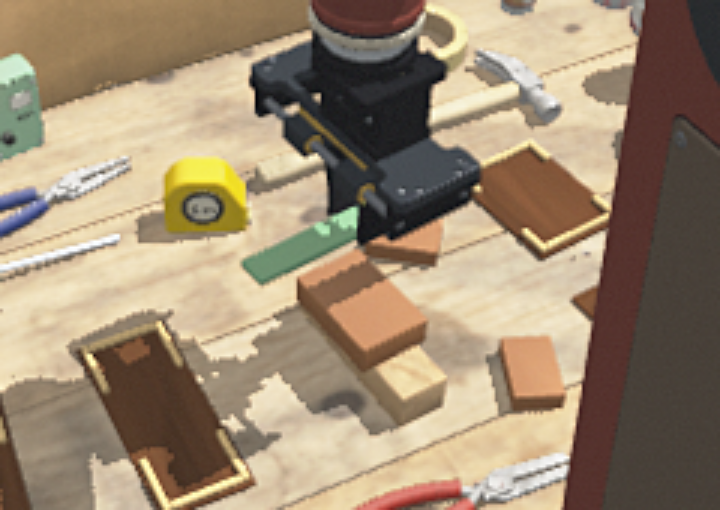

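Slat held level (crop (300,245)). Carrying it to the slat tray.

>>> servo_tool:
  deltas:
    - [0,0,-0.2,0.005,-0.04,0,-1]
    - [0,0,-0.4,0.01,-0.08,0,-1]
    - [0,0,-0.6,0.015,-0.12,0,-1]
    - [0,0,-0.8,0.02,-0.16,0,-1]
    - [0,0,-1.0,0.025,-0.2,0,-1]
    - [0,0,-1.2,0.03,-0.24,0,-1]
    - [0,0,-1.309,0.035,-0.28,0.01,-1]
    - [0,0,-1.309,0.037,-0.31,0.02,-1]
    - [0,0,-1.309,0.039,-0.325,0.033,-1]
    - [0,0,-1.309,0.039,-0.325,0.033,-1]
    - [0,0,-1.309,0.039,-0.325,0.033,-1]
    - [0,0,-1.309,0.039,-0.325,0.033,-1]
    - [0,0,-1.309,0.039,-0.325,0.033,-1]
    - [0,0,-1.309,0.039,-0.325,0.033,-1]
    - [0,0,-1.309,0.039,-0.325,0.033,-1]

```text
time_s: 11.5
position: [0.536, 0.373, 0.1143]
tool_rot: [-3.141, 0.0, 1.438]
contact_force: [-0.2, 0.4, -0.6]
finger_gap: 0.0272
```

```bash
python3 - <<'E'
from h import *
p,d=r.read_camera("top")
go(.5403,.3733,.006,82.5)
m=masks(p);print(*rect("top",m["slat"],.12),sep="\n")
print(*rect("top",m["dark"],.004),sep="\n")
# whole block now visible in top
print(*rect("top",m["brown"],.066),sep="\n")
cv2.imwrite("pics/top5.png",cv2.resize(p[120:280,80:380,::-1],None,fx=2.6,fy=2.6,interpolation=cv2.INTER_CUBIC))
E
```

```text
t 11.55 at [0.5361 0.373  0.1145] yaw 82.41 gap 0.0275 F [-0.4  0.4 -0.1]
turn [-0.0001  0.     -0.0016] shift [0.0008 0.0041 0.1085]
(array([112., 223.]), array([468.1, 380.3], dtype=float32), 64.8, 28.8, 174.6)
(array([121., 164.]), array([607.1, 363.5], dtype=float32), 51.4, 30.6, 171.5)
(array([104., 254.]), array([406.5, 433. ], dtype=float32), 191.0, 38.2, 1.9)
(array([128., 224.]), array([470.1, 381. ], dtype=float32), 72.2, 48.3, 169.9)
(array([356., 225.]), array([ 459.7, -211.7], dtype=float32), 94.1, 94.0, 94.1)
(array([191., 195.]), array([548.2, 217.4], dtype=float32), 172.9, 76.6, 179.6)
(array([136., 167.]), array([620.9, 364.4], dtype=float32), 50.7, 39.6, 173.3)
(array([350., 160.]), array([ 631.5, -207.2], dtype=float32), 112.4, 96.7, 6.5)
(array([305., 232.]), array([442.2, -66.3], dtype=float32), 61.4, 40.5, 157.9)
(array([260., 194.]), array([537.8,  38.1], dtype=float32), 99.1, 63.7, 5.7)
(array([297., 160.]), array([621.3, -53.7], dtype=float32), 62.2, 39.7, 53.0)
```

View pics/top5.png

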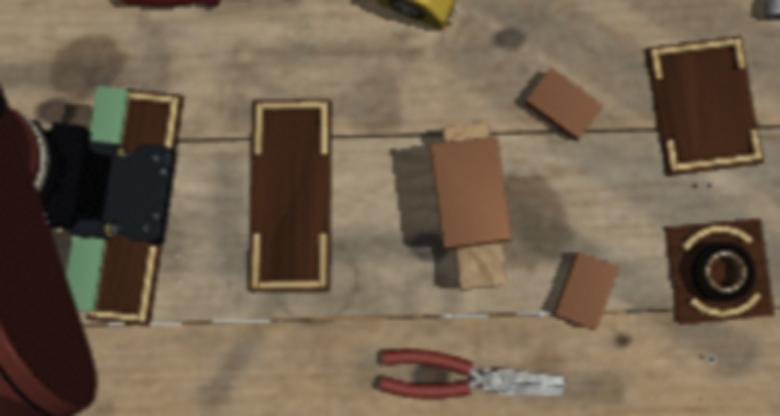

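>>> servo_tool:
  deltas:
    - [0,0,0,0.001,0.004,0.04,-1]
    - [0,0,0,0.001,0.004,0.075,-1]
    - [0,0,0,0.001,0.004,0.095,-1]
    - [0,0,0,0.001,0.004,0.103,-1]
    - [0,0,0,0.001,0.004,0.106,-1]
    - [0,0,0,0.001,0.004,0.107,-1]
    - [0,0,0,0.001,0.004,0.108,-1]
    - [0,0,0,0.001,0.004,0.108,-1]
    - [0,0,0,0.001,0.004,0.108,-1]

```text
time_s: 12.3
position: [0.5414, 0.3746, 0.0085]
tool_rot: [3.139, -0.002, 1.44]
contact_force: [0.9, -0.5, 0.0]
finger_gap: 0.027
```

>>> servo_tool:
  deltas:
    - [0,0,0,0,0,0.001,-1]
    - [0,0,0,0,0,0.001,-1]
    - [0,0,0,0,0,0.001,-1]

```text
time_s: 12.55
position: [0.5403, 0.374, 0.0059]
tool_rot: [3.141, -0.0, 1.44]
contact_force: [-0.6, 1.0, -0.1]
finger_gap: 0.0273
```

>>> servo_tool:
  deltas:
    - [0,0,0,0,0,0,-0.2]
    - [0,0,0,0,0,0,0]
    - [0,0,0,0,0,0,0]
    - [0,0,0,0,0,0,0]
    - [0,0,0,0,0,0,0]
    - [0,0,0,0,0,-0.01,0.2]
    - [0,0,0,0,0,-0.04,1]
    - [0,0,0,0,0,-0.08,1]
    - [0,0,0,0,0,-0.12,1]
    - [0,0,0,0,0,-0.14,1]

```text
time_s: 13.38
position: [0.5424, 0.3752, 0.1524]
tool_rot: [3.135, -0.004, 1.44]
contact_force: [0.3, 0.4, 0.7]
finger_gap: 0.0691
```

```bash
python3 - <<'E'
from h import *
go(.538,.0385,.15,95.8)
E
```

```text
t 13.38 at [0.5424 0.3752 0.1524] yaw 82.51 gap 0.0691 F [0.3 0.4 0.7]
turn [ 0.0067 -0.0037 -0.2319] shift [-0.3344  0.0395  0.0012]
```

>>> servo_tool:
  deltas:
    - [0,0,-0.1,-0.04,0.005,0,1]
    - [0,0,-0.2,-0.08,0.01,0,1]
    - [0,0,-0.232,-0.12,0.015,0,1]
    - [0,0,-0.232,-0.16,0.02,0,1]
    - [0,0,-0.232,-0.2,0.025,0,1]
    - [0,0,-0.232,-0.24,0.03,0,1]
    - [0,0,-0.232,-0.28,0.035,0,1]
    - [0,0,-0.232,-0.31,0.037,0,1]
    - [0,0,-0.232,-0.334,0.039,0,1]
    - [0,0,-0.232,-0.334,0.039,0,1]
    - [0,0,-0.232,-0.334,0.039,0,1]
    - [0,0,-0.232,-0.334,0.039,0,1]

```text
time_s: 14.38
position: [0.5354, 0.0381, 0.1461]
tool_rot: [3.141, -0.0, 1.672]
contact_force: [0.7, 0.3, 0.3]
finger_gap: 0.0871
```

```bash
python3 - <<'E'
from h import *
p,d=r.read_camera("top");P=cloud("top",d)
go(.538,.0385,.046,95.8)
m=masks(p);print(*rect("top",m["slat"],.011),sep="\n");print(np.percentile(P[m["slat"]>0][:,2],[10,50,90]))
cv2.imwrite("pics/top6.png",cv2.resize(p[120:280,80:380,::-1],None,fx=2.6,fy=2.6,interpolation=cv2.INTER_CUBIC))
E
```

```text
t 14.43 at [0.5354 0.0385 0.146 ] yaw 95.83 gap 0.0871 F [ 1.  -0.7  0.3]
turn [ 0.0006 -0.0003  0.0005] shift [-0.0003  0.0025  0.1   ]
(array([131., 199.]), array([538.4, 373. ], dtype=float32), 198.2, 28.6, 173.2)
[0.00896237 0.01100305 0.01309742]
```

View pics/top6.png

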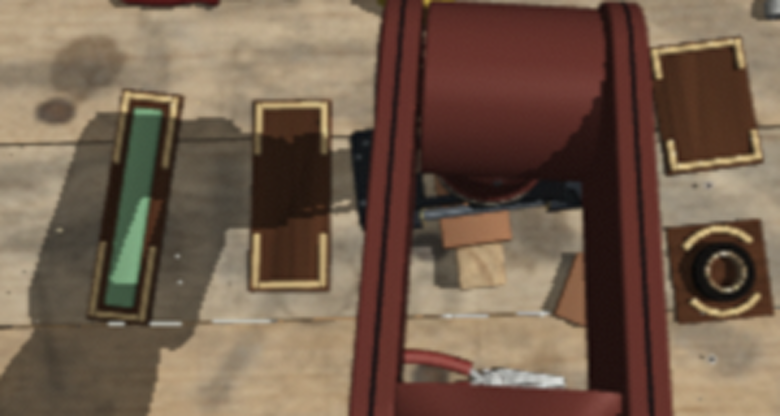

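Slat in its tray: centre (538,373) against the tray's (540,373), top at 11 mm. Now the sanding block.

>>> servo_tool:
  deltas:
    - [0,0,0,0,0.002,0.03,1]
    - [0,0,0,0,0.002,0.06,1]
    - [0,0,0,0,0.002,0.08,1]
    - [0,0,0,0,0.002,0.095,1]
    - [0,0,0,0,0.002,0.101,1]
    - [0,0,0,0,0.002,0.101,1]
    - [0,0,0,0,0.002,0.101,1]

```text
time_s: 15.02
position: [0.5375, 0.0387, 0.045]
tool_rot: [3.141, -0.0, 1.673]
contact_force: [0.3, 1.2, 0.5]
finger_gap: 0.0873
```

>>> servo_tool:
  deltas:
    - [0,0,0,0,0,0,0.4]
    - [0,0,0,0,0,0,0.2]
    - [0,0,0,0,0,0,-1]
    - [0,0,0,0,0,0,-1]
    - [0,0,0,0,0,0,-1]
    - [0,0,0,0,0,0,-1]
    - [0,0,0,0,0,0,-1]
    - [0,0,0,0,0,0,-1]

```text
time_s: 15.68
position: [0.5377, 0.0378, 0.0452]
tool_rot: [3.141, 0.0, 1.672]
contact_force: [-1.1, 1.4, 6.0]
finger_gap: 0.0646
```

>>> servo_tool:
  deltas:
    - [0,0,0,0,0,-0.01,-1]
    - [0,0,0,0,0,-0.04,-1]
    - [0,0,0,0,0,-0.06,-1]
    - [0,0,0,0,0,-0.06,-1]
    - [0,0,0,0,0,-0.06,-1]

```text
time_s: 16.1
position: [0.5383, 0.0378, 0.1061]
tool_rot: [3.139, 0.001, 1.672]
contact_force: [-0.8, -0.3, -0.4]
finger_gap: 0.065
```

```bash
python3 - <<'E'
from h import *
go(.6315,-.207,.09,96.3)
E
```

```text
t 16.1 at [0.5383 0.0378 0.1061] yaw 95.79 gap 0.065 F [-0.8 -0.3 -0.4]
turn [ 0.0031  0.0006 -0.0088] shift [-0.2529  0.0679  0.0165]
```

>>> servo_tool:
  deltas:
    - [0,0,-0.009,-0.04,0.01,0,-1]
    - [0,0,-0.009,-0.08,0.02,0,-1]
    - [0,0,-0.009,-0.12,0.03,0,-1]
    - [0,0,-0.009,-0.16,0.042,0,-1]
    - [0,0,-0.009,-0.2,0.055,0,-1]
    - [0,0,-0.009,-0.24,0.066,0.01,-1]
    - [0,0,-0.009,-0.253,0.068,0.016,-1]
    - [0,0,-0.009,-0.253,0.068,0.016,-1]
    - [0,0,-0.009,-0.253,0.068,0.016,-1]
    - [0,0,-0.009,-0.253,0.068,0.016,-1]

```text
time_s: 16.93
position: [0.6293, -0.2054, 0.0871]
tool_rot: [-3.139, -0.002, 1.681]
contact_force: [0.8, -0.2, 0.4]
finger_gap: 0.065
```

```bash
python3 - <<'E'
from h import *
p,d=r.read_camera("top")
go(.6315,-.207,.0115,96.3)
m=masks(p);print(*rect("top",m["brown"],.066),sep="\n")
cv2.imwrite("pics/top7.png",cv2.resize(p[120:280,100:400,::-1],None,fx=2.6,fy=2.6,interpolation=cv2.INTER_CUBIC))
hsv=cv2.cvtColor(p,cv2.COLOR_RGB2HSV);P=cloud("top",d)
mm=((P[...,2]>.031)&(P[...,2]<.044)).astype(np.uint8);mm[:,:235]=0;mm[:,290:]=0;mm[:160]=0;mm[235:]=0
print(*rect("top",cv2.morphologyEx(mm,cv2.MORPH_OPEN,np.ones((3,3))),.038),sep="\n")
E
```

```text
t 16.98 at [ 0.6297 -0.2052  0.0878] yaw 96.38 gap 0.0647 F [0.6 0.8 0.2]
turn [-0.0015 -0.0014  0.0014] shift [-0.0021  0.0017  0.0763]
(array([305., 232.]), array([442.1, -66.3], dtype=float32), 61.4, 40.4, 156.7)
(array([343., 225.]), array([ 455.7, -165.1], dtype=float32), 88.2, 31.9, 4.6)
(array([140., 197.]), array([536.7, 331.3], dtype=float32), 91.6, 13.8, 172.6)
(array([353., 172.]), array([ 587.6, -193.9], dtype=float32), 70.7, 42.6, 96.9)
(array([182., 177.]), array([584.2, 233.8], dtype=float32), 94.0, 26.8, 152.9)
(array([297., 159.]), array([621.8, -53.9], dtype=float32), 59.8, 38.8, 51.4)
(array([360., 144.]), array([ 657.9, -215.1], dtype=float32), 36.6, 15.7, 6.2)
(array([262., 199.]), array([528.5,  33.2], dtype=float32), 159.4, 45.0, 4.6)
```

View pics/top7.png

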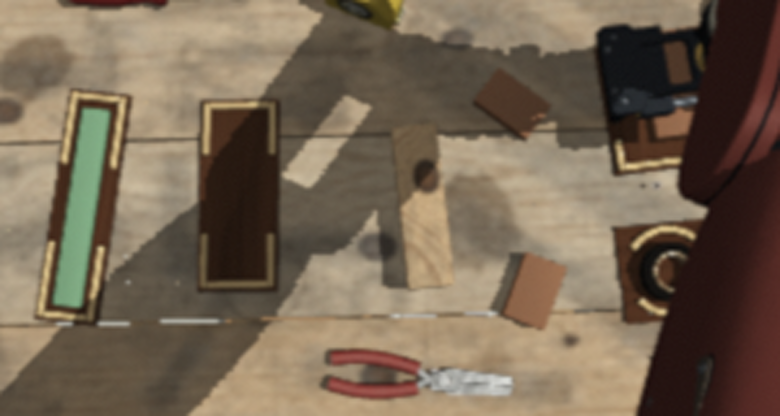

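>>> servo_tool:
  deltas:
    - [0,0,0,-0.002,0.001,0.03,-1]
    - [0,0,0,-0.002,0.001,0.055,-1]
    - [0,0,0,-0.002,0.001,0.068,-1]
    - [0,0,0,-0.002,0.001,0.073,-1]
    - [0,0,0,-0.002,0.001,0.075,-1]
    - [0,0,0,-0.002,0.001,0.076,-1]
    - [0,0,0,-0.002,0.001,0.076,-1]
    - [0,0,0,-0.002,0.001,0.076,-1]

```text
time_s: 17.65
position: [0.6328, -0.2092, 0.0143]
tool_rot: [3.139, 0.001, 1.681]
contact_force: [-0.3, 0.4, -0.6]
finger_gap: 0.0649
```

>>> servo_tool:
  deltas:
    - [0,0,0,0.001,0,0.001,-1]
    - [0,0,0,0.001,0,0.002,-1]
    - [0,0,0,0.001,0,0.002,-1]
    - [0,0,0,0.001,0,0.002,-1]

```text
time_s: 17.98
position: [0.6322, -0.2081, 0.0113]
tool_rot: [3.14, 0.001, 1.681]
contact_force: [0.4, 0.7, 1.5]
finger_gap: 0.0649
```

>>> servo_tool:
  deltas:
    - [0,0,0,0,0,0,0.8]
    - [0,0,0,0,0,0,1]
    - [0,0,0,0,0,0,1]
    - [0,0,0,0,0,0,1]
    - [0,0,0,0,0,0,1]
    - [0,0,0,0,0,-0.01,1]
    - [0,0,0,0,0,-0.04,1]
    - [0,0,0,0,0,-0.08,1]
    - [0,0,0,0,0,-0.11,1]
    - [0,0,0,0,0,-0.11,1]

```text
time_s: 18.82
position: [0.6363, -0.2099, 0.1303]
tool_rot: [3.13, 0.007, 1.681]
contact_force: [1.7, -0.2, 1.0]
finger_gap: 0.0865
```

```bash
python3 - <<'E'
from h import *
go(.5285,.033,.11,94.6)
E
```

```text
t 18.82 at [ 0.6363 -0.2099  0.1303] yaw 96.32 gap 0.0865 F [ 1.7 -0.2  1. ]
turn [0.0119 0.007  0.0301] shift [ 0.2535 -0.0806  0.0176]
```

>>> servo_tool:
  deltas:
    - [0,0,0.03,0.04,-0.013,0,1]
    - [0,0,0.03,0.08,-0.026,0,1]
    - [0,0,0.03,0.12,-0.039,0,1]
    - [0,0,0.03,0.16,-0.052,0,1]
    - [0,0,0.03,0.2,-0.065,0,1]
    - [0,0,0.03,0.24,-0.077,0.01,1]
    - [0,0,0.03,0.254,-0.08,0.016,1]
    - [0,0,0.03,0.254,-0.08,0.016,1]
    - [0,0,0.03,0.254,-0.08,0.016,1]
    - [0,0,0.03,0.254,-0.08,0.016,1]

```text
time_s: 19.65
position: [0.525, 0.0352, 0.1054]
tool_rot: [3.14, 0.001, 1.651]
contact_force: [0.2, 0.1, -0.8]
finger_gap: 0.0867
```

```bash
python3 - <<'E'
from h import *
p,d=r.read_camera("top");P=cloud("top",d)
go(.5285,.033,.012,94.6)
m=masks(p)["brown"];m[:,:320]=0;m[190:]=0;print(*rect("top",m,.032),sep="\n");print(np.percentile(P[m>0][:,2],[10,50,90]))
cv2.imwrite("pics/top8.png",cv2.resize(p[120:280,100:400,::-1],None,fx=2.6,fy=2.6,interpolation=cv2.INTER_CUBIC))
E
```

```text
t 19.7 at [0.5253 0.0348 0.1055] yaw 94.55 gap 0.0868 F [ 0.1  0.9 -0. ]
turn [ 0.0018  0.0007 -0.0009] shift [-0.0019  0.0029  0.0935]
(array([354., 159.]), array([ 626.5, -208.7], dtype=float32), 108.7, 75.1, 5.9)
[0.0057831  0.03141506 0.03356288]
```

View pics/top8.png

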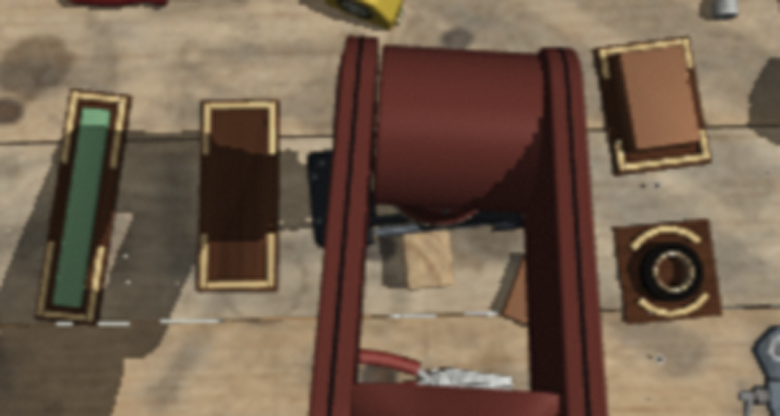

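```bash
python3 - <<'E'
from h import *
p,d=r.read_camera("top");P=cloud("top",d)
m=((P[...,2]>.026)&(P[...,2]<.039)).astype(np.uint8);m[:,:325]=0;m[:,385:]=0;m[195:]=0;m[:125]=0
print(*rect("top",cv2.morphologyEx(m,cv2.MORPH_OPEN,np.ones((3,3))),.032),sep="\n")
Q=P[cv2.erode(m,np.ones((5,5)))>0];A=np.c_[Q[:,:2],np.ones(len(Q))];print(np.linalg.lstsq(A,Q[:,2],rcond=None)[0],np.median(Q[:,2]))
E
```

```text
(array([354., 157.]), array([ 632.5, -206.7], dtype=float32), 100.1, 66.6, 6.9)
[-0.00245495  0.00488099  0.0342183 ] 0.031706681229573264
```

Block seated: (632.5,-206.7), flat, top at 32 mm. Now the offcut.

>>> servo_tool:
  deltas:
    - [0,0,0,-0.002,0.003,0.03,1]
    - [0,0,0,-0.002,0.003,0.06,1]
    - [0,0,0,-0.002,0.003,0.08,1]
    - [0,0,0,-0.002,0.003,0.09,1]
    - [0,0,0,-0.002,0.003,0.094,1]
    - [0,0,0,-0.002,0.003,0.094,1]
    - [0,0,0,-0.002,0.003,0.094,1]

```text
time_s: 20.33
position: [0.5284, 0.0336, 0.0116]
tool_rot: [3.14, 0.0, 1.65]
contact_force: [0.7, 0.4, 0.4]
finger_gap: 0.0871
```

>>> servo_tool:
  deltas:
    - [0,0,0,0,0,0,0.4]
    - [0,0,0,0,0,0,0.2]
    - [0,0,0,0,0,0,-1]
    - [0,0,0,0,0,0,-1]
    - [0,0,0,0,0,0,-1]
    - [0,0,0,0,0,0,-1]
    - [0,0,0,0,0,0,-1]
    - [0,0,0,0,0,0,-1]
    - [0,0,0,0,0,0,-1]

```text
time_s: 21.08
position: [0.5272, 0.034, 0.0106]
tool_rot: [-3.142, 0.0, 1.651]
contact_force: [-0.3, -0.4, 1.7]
finger_gap: 0.0447
```

Held, with the tip 11 mm above its underside, so I'll place at about 15 mm.

>>> servo_tool:
  deltas:
    - [0,0,0,0,0,-0.01,-1]
    - [0,0,0,0,0,-0.04,-1]
    - [0,0,0,0,0,-0.07,-1]
    - [0,0,0,0,0,-0.07,-1]
    - [0,0,0,0,0,-0.07,-1]

```text
time_s: 21.5
position: [0.529, 0.034, 0.0829]
tool_rot: [3.137, 0.001, 1.651]
contact_force: [-0.3, -0.1, -2.8]
finger_gap: 0.045
```

```bash
python3 - <<'E'
from h import *
go(.5482,.2174,.08,89.6)
E
```

```text
t 21.5 at [0.529  0.034  0.0829] yaw 94.6 gap 0.045 F [-0.3 -0.1 -2.8]
turn [0.0046 0.0005 0.0872] shift [0.1813 0.0338 0.0029]
```

>>> servo_tool:
  deltas:
    - [0,0,0.03,0.04,0.008,0,-1]
    - [0,0,0.06,0.08,0.015,0,-1]
    - [0,0,0.087,0.12,0.023,0,-1]
    - [0,0,0.087,0.16,0.03,0,-1]
    - [0,0,0.087,0.181,0.034,0,-1]
    - [0,0,0.087,0.181,0.034,0,-1]
    - [0,0,0.087,0.181,0.034,0,-1]
    - [0,0,0.087,0.181,0.034,0,-1]

```text
time_s: 22.17
position: [0.5452, 0.2164, 0.0789]
tool_rot: [-3.138, 0.001, 1.564]
contact_force: [-0.7, -0.6, -2.0]
finger_gap: 0.0451
```

```bash
python3 - <<'E'
from h import *
p,d=r.read_camera("top")
go(.5482,.2174,.0152,89.6)
cv2.imwrite("pics/top9.png",cv2.resize(p[120:280,100:400,::-1],None,fx=2.6,fy=2.6,interpolation=cv2.INTER_CUBIC))
E
```

```text
t 22.22 at [0.5456 0.216  0.0792] yaw 89.57 gap 0.045 F [ 0.3  0.3 -2.6]
turn [-0.0025  0.0011 -0.0005] shift [0.0015 0.0028 0.064 ]
```

View pics/top9.png

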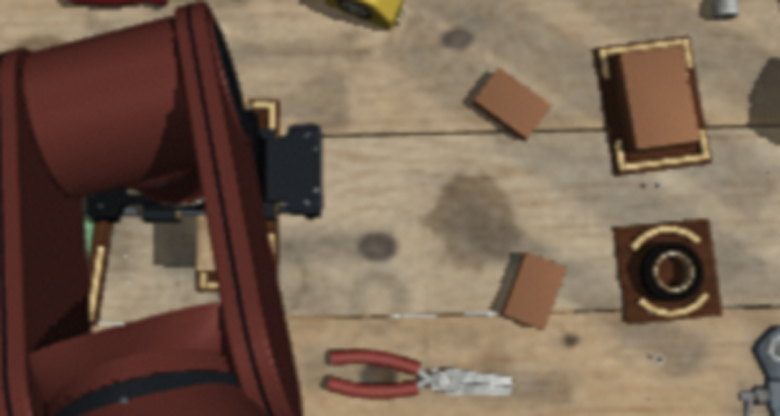

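The offcut is held over its tray (crop (240,190)). Lowering.

>>> servo_tool:
  deltas:
    - [0,0,0,0.001,0.002,0.03,-1]
    - [0,0,0,0.001,0.002,0.05,-1]
    - [0,0,0,0.001,0.002,0.058,-1]
    - [0,0,0,0.001,0.002,0.062,-1]
    - [0,0,0,0.001,0.002,0.063,-1]
    - [0,0,0,0.001,0.002,0.063,-1]
    - [0,0,0,0.001,0.002,0.063,-1]
    - [0,0,0,0.001,0.002,0.063,-1]

```text
time_s: 22.88
position: [0.5498, 0.2184, 0.019]
tool_rot: [3.139, -0.001, 1.564]
contact_force: [-0.3, 0.5, -2.4]
finger_gap: 0.0447
```

>>> servo_tool:
  deltas:
    - [0,0,0,0,0,0.001,-1]
    - [0,0,0,0,0,0.002,-1]
    - [0,0,0,0,0,0.003,-1]
    - [0,0,0,0,0,0.003,-1]
    - [0,0,0,0,0,0.003,-1]

```text
time_s: 23.3
position: [0.5487, 0.2183, 0.0146]
tool_rot: [3.141, -0.0, 1.564]
contact_force: [0.5, 0.3, -1.6]
finger_gap: 0.0449
```

>>> servo_tool:
  deltas:
    - [0,0,0,0,0,0.0005,-1]
    - [0,0,0,0,0,0.001,-1]
    - [0,0,0,0,0,0.001,-1]

```text
time_s: 23.55
position: [0.5488, 0.2183, 0.0146]
tool_rot: [-3.142, 0.0, 1.564]
contact_force: [-3.6, -1.4, 6.8]
finger_gap: 0.045
```

>>> servo_tool:
  deltas:
    - [0,0,0,0,0,0,0.3]
    - [0,0,0,0,0,0,0.6]
    - [0,0,0,0,0,0,0.6]
    - [0,0,0,0,0,0,0.6]
    - [0,0,0,0,0,0,0.6]
    - [0,0,0,0,0,0,0.6]
    - [0,0,0,0,0,-0.02,0.6]
    - [0,0,0,0,0,-0.05,0.6]
    - [0,0,0,0,0,-0.09,0.6]
    - [0,0,0,-0.04,0,-0.13,0.6]
    - [0,0,0,-0.08,0,-0.15,0.6]
    - [0,0,0,-0.12,0,-0.15,0.6]
    - [0,0,0,-0.16,0,-0.15,0.6]
    - [0,0,0,-0.2,0,-0.15,0.6]
    - [0,0,0,-0.24,0,-0.15,0.6]
    - [0,0,0,-0.27,0,-0.15,0.6]
    - [0,0,0,-0.27,0,-0.15,0.6]
    - [0,0,0,-0.27,0,-0.15,0.6]
    - [0,0,0,-0.27,0,-0.15,0.6]
    - [0,0,0,-0.27,0,-0.15,0.6]

```text
time_s: 25.22
position: [0.5467, -0.0506, 0.1634]
tool_rot: [-3.141, -0.001, 1.565]
contact_force: [-0.1, 1.2, -0.4]
finger_gap: 0.0698
```

```bash
python3 - <<'E'
from h import *
p,d=r.read_camera("top");P=cloud("top",d);print(r.get_obs()["position"],r.get_obs()["contact_force"])
def band(lo,hi,u0,u1,v0,v1,zt,n):
    m=((P[...,2]>lo)&(P[...,2]<hi)).astype(np.uint8);k=np.zeros_like(m);k[v0:v1,u0:u1]=1;m&=k
    m=cv2.morphologyEx(m,cv2.MORPH_OPEN,np.ones((3,3)))
    print(n,*rect("top",m,zt)); Q=P[cv2.erode(m,np.ones((5,5)))>0]
    if len(Q): print(np.linalg.lstsq(np.c_[Q[:,:2],np.ones(len(Q))],Q[:,2],rcond=None)[0].round(4),np.median(Q[:,2]))
band(.036,.049,165,222,140,250,.042,"offcut")
band(.026,.039,325,385,125,195,.032,"block")
band(.016,.03,330,385,200,255,.023,"tape")
m=masks(p)["slat"];m[:,220:]=0;print("slat",*rect("top",m,.011))
cv2.imwrite("pics/topA.png",cv2.resize(p[100:290,90:410,::-1],None,fx=2.5,fy=2.5,interpolation=cv2.INTER_CUBIC))
E
```

```text
[ 0.54677702 -0.05035276  0.1633837 ] [ 1.15667735 -0.53491572 -0.5191262 ]
offcut (array([190., 191.]), array([549.6, 217.6], dtype=float32), 158.7, 45.1, 179.8)
[-0.0004  0.001   0.0419] 0.04185845315854364
block
tape (array([356., 224.]), array([ 459.4, -205.5], dtype=float32), 56.9, 46.1, 176.1)
[ 0.0008 -0.0241  0.0174] 0.02322153687164008
slat (array([131., 199.]), array([538.4, 373.6], dtype=float32), 198.6, 29.4, 172.3)
```

View pics/topA.png

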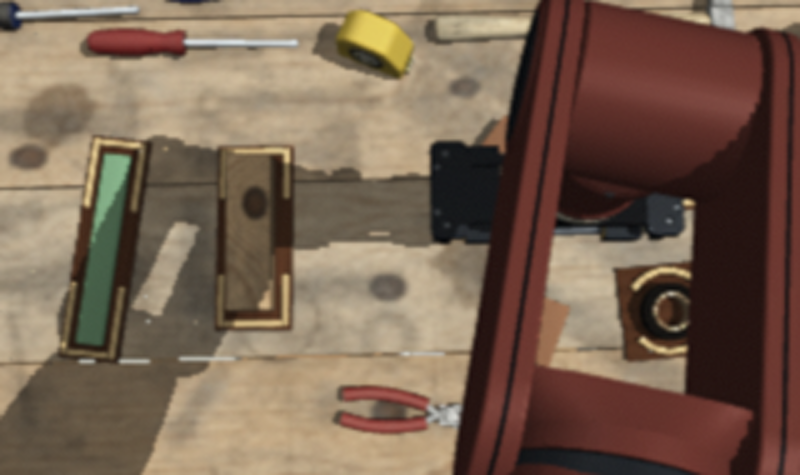

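All four pieces are seated, and the tape measure and pliers haven't moved. The arm is hovering clear of everything, so I'm handing in.

```bash
python3 - <<'E'
from cell import r
print(r.sign_off(), r.get_obs()["time_s"])
E
```

```text
the job is handed in; nothing more can be done
the job is handed in; nothing more can be done
```

I took the pile apart from the top down and laid each piece in its own tray, released. I handed the job in at about 25 s of the 104 s allowed; the hand-in gives no verdict.

My last camera checks:

| Piece | Distance from tray centre | Top height measured (expected) | Angle off the tray's long direction |
|---|---|---|---|
| Tape | under 5 mm | 22 mm (23) | any yaw allowed |
| Slat | about 2 mm | 11 mm (11) | under 1° |
| Sanding block | about 1 mm | 32 mm (32) | under 1° |
| Offcut | about 1.5 mm | 42 mm (42) | under 1° |

- **Not seen in the last picture:** the arm hid the sanding block and part of the tape. The block's row is from just after the arm left it, and the tape's offset and height are from just after it was placed. Nothing came near either afterwards.
- **Disagreement:** the last, part-hidden tape fit put its centre 6–7 mm off in y. I put that down to the arm covering part of it, since the tape looked the same in every picture.
- **Tape measure and pliers:** the arm never went near either. Comparing pictures by eye, neither had moved, though I did not measure them and the arm covered the tip of the pliers in the last one.
- **Force:** readings at the end of each move stayed under 8 N, well below the limits.

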